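# Weigh a gateway on a bench beam balance

### The job

The gateway on the load pan of the beam balance has to be weighed before it is posted. Put steel weights from the table over the pin of the weight pan, seated flat, one at a time until the weight end is no longer the high one, then slide the brass poise along the beam until the beam floats level with its pointer at the centre line, and let go. Handle the balance gently, leave unused weights lying on the table, and leave the gateway and everything else where it is.

Things in the scene. Friction and masses are not known exactly. Their poses are not given: they have to be found in the camera images.
- scale: Bench beam balance, grey base 130 x 470 mm, 26 mm high, fixed on the table. Origin: on the table below the pivot (pivot 115 mm up). y runs along the level beam: weight end at -y, load end at +y. A column 56 x 50 mm, 122 mm high, carries the pivot. Its knife edges are delicate: keep every push, pinch or press on the balance, by the fingers or through a weight, under 10 N.
- beam (a joint): Tilt of the beam, rad. 0 = level; positive = weight end low, negative = weight end high; stops at -0.1 and 0.1. Starts weight end high, held by the gateway's weight. Between the stops it floats: 1 g on the weight pan tilts it about 0.005 rad, 1 mm of poise travel about 0.007 rad. Damped: settles 1 to 2 s after it is let go, but fingers that touch the beam or poise hold it.
- weight_pan (a point): Centre of the top of the weight pan, at the foot of its pin: flat steel disc 60 mm across, 4 mm thick, fixed on the beam 200 mm from the pivot, 10 mm above pivot height when level; tilts with the beam and gives way when pressed. Site z runs up along the pin. A seated weight rests here, a second one on top of the first.
- pin_tip (a point): Top of the steel guide pin of the weight pan, 44 mm above the pan. The pin is 10 mm thick, its last 3 mm tapered to 5.6 mm. It stands square on the pan, so it leans with the beam (up to 0.1 rad, towards +y or -y of the scale).
- pointer (a point): Tip of the black pointer at the weight end of the beam, 265 mm from the pivot. It plays beside a white plate on the index post (post 150 mm tall, at y -271 to -293 mm of the scale) with a black centre line at pivot height, 115 mm, and thin lines 10 and 20 mm above and below.
- poise (a joint): Place of the brass sliding poise on the beam, m. 0 = innermost, centre 35 mm from the pivot; 0.11 = outermost, 145 mm; grows towards the weight end. Starts near the outer end. Weighs 260 g, stays where it is left; sliding it takes about 1.5 N.
- poise_knob (a point): Top centre of the poise's knob: upright brass cylinder 12 mm across, 24 mm high, on the poise block (28 mm along the beam, 26 mm across, 30 mm high). It can be pushed along the beam from either side. 39 mm above pivot height when level; rises and falls with the beam.
- load_pan_top (a point): Centre of the top of the load pan, a steel disc 130 mm across, 90 mm from the pivot on the load side; a link keeps it level.
- gateway: Dark aluminium cellular gateway, 90 x 126 x 38 mm, with a mounting flange, 0.48 to 0.77 kg (not known beforehand), standing on the load pan. Origin: centre of its underside. Leave it there.
- weight_a: Loose counterweight: plain steel disc, 36 mm across, 14 mm high, 100 g, with a 12 mm hole right through its middle. One of three that are alike, lying flat on the table on the robot's side of the balance. Origin: centre of the hole at the underside; z is the disc's axis.
- weight_b: Loose counterweight: plain steel disc, 36 mm across, 14 mm high, 100 g, with a 12 mm hole right through its middle. One of three that are alike, lying flat on the table on the robot's side of the balance. Origin: centre of the hole at the underside; z is the disc's axis.
- weight_c: Loose counterweight: plain steel disc, 36 mm across, 14 mm high, 100 g, with a 12 mm hole right through its middle. One of three that are alike, lying flat on the table on the robot's side of the balance. Origin: centre of the hole at the underside; z is the disc's axis.
- antenna: Black paddle antenna, about 175 mm long, lying on the table to the right of the balance. Bystander.
- screwdriver: Screwdriver lying on the table to the left. Bystander.
- mug: White mug, 80 mm across, 90 mm high, standing on the left. Bystander.
Things that resemble listed ones, but are neither listed nor needed, are in the scene too. What is shaped like the weight_a but red is not meant. Several things have the shape of the gateway; the one meant has the colours described above.

How it is judged:
By the outcome, as a careful person would: the job done as asked, in the order asked, and still so for the second after the job is handed in, with the robot touching nothing.
It also fails if it takes over 72 s, if anything falls off the work surface, if the arm or the gripper's body presses on something with over 40 N, if the wrist force passes 120 N, or if a joint passes its speed limit or range.

### The arm

A 7-joint arm with a two-finger parallel gripper is mounted at the origin on the work surface. World frame = base frame: x ahead of the robot, y to its left, z up, the work surface at z = 0. Lengths are in m, angles in rad, forces in N, time in s.
With the tool pointing down it reaches from about 0.4 to 0.85 m from the base axis. Payload 4.5 kg.
Tool frame: the origin (TCP) lies midway between the tips of the shut fingers; the grasp point (between the pads) lies 19 mm behind it; z points along the fingers, y is the line along which they close (so a half turn about z gives the same grasp; the last joint's range is limited). The gripper opens to 85 mm and grips with 20 to 120 N. Pads are 22 mm wide; open, the fingers measure 114 mm over their backs; the gripper's body (76 mm by 85 mm) begins 54 mm behind the grasp point. The pads swing forward as they close: fully open they stand 13 mm farther back than shut.
Start: joints at [-1.108, 0.689, -0.195, 1.565, 0.157, 0.902, -0.215], TCP at [0.26, 0.568, 0.231] pointing down, gripper open.
Joint ranges: [-3.01, 3.01], [-0.46, 2.08], [-1.47, 1.51], [0.13, 2.56], [-1, 4.14], [0.04, 2.09], [-2.66, 2.66]. Speed limits (rad/s): [2.57, 2.57, 3.14, 3.14, 3.14, 3.14, 3.14].

### API

Orientations are given as a unit quaternion [w, x, y, z].
In Python, from workcell import bot, sensors, cams, sign_off gives the robot as it stands. The module is installed in compiled form; this text tells all that it offers. Calls block until the motion is done:
- bot.move_to(position, orientation): joint-space move of the TCP to a pose.
- bot.move_linear(position, orientation=None, velocity=0.15): straight line of the TCP; orientation=None keeps the orientation; velocity is the mean speed in m/s.
- bot.goto_joints(angles): joint-space move.
- bot.move_gripper(opening, effort=None): opening from 0.0 (shut) to 1.0 (fully open); effort is the grip in N (None keeps the last); returns when the fingers have stopped.
- bot.dwell(seconds).
- bot.inverse_kinematics(position, orientation): joint angles nearest the present ones, or None.
- sensors.state(): the state.
- cams.camera(name): name is "scene" or "top"; returns the picture (420x560x3 uint8, blue, green, red); there is no depth.
- cams.camera_model(name): a dict with "fovy" (degrees; the focal length in pixels is half the picture's height over the tangent of half this angle, whatever the lens; pixels are square), "cx", "cy" (the principal point, pixels), "rvec" (rotation vector, rad) and "tvec" (3), from world to camera coordinates, as OpenCV has them. Camera axes: x right, y down, z forward; pixel columns grow to the right and rows downward; lengths in m; the calibration is good to about 2 mm. A picture is of the moment at which its call begins. camera_model takes no time and is no camera call.
A pose or a line that the arm cannot do raises bot.Unreachable and nothing moves.
- sign_off(): hands the job in; it is judged then, once.
The state is a dict: "time_s": time; "q": joint angles; "qd": joint speeds; "effort": joint torques, N m; "tool_pos": TCP position; "orientation": TCP orientation; "ft_force": force on the tool from outside, world axes, zero at the start; "ft_torque": the same for the moment, N m; "grip_width": opening from 0.0 (shut) to 1.0 (fully open); "gripper_force": force on a finger pad.
Only numpy, scipy, OpenCV 4.12 (cv2) and the standard library are available. Lean on these libraries where they do the work, as an engineer would, in place of code of your own. Each camera call takes 0.05 s, during which the arm holds its last target. There are 200 camera calls.

## Working session

There is one attempt and no reset: what is moved stays moved. The work goes in short steps, each a Python script; the robot and the scene stay as the last script left them, time stands still between calls to the robot, and variables do not carry over. Pictures are saved under pics/ and viewed, at most 10 in all, crops included, and the job is handed in when it is done.

```bash
mkdir -p pics; ls
python3 - <<'E'
from workcell import bot,sensors,cams
import cv2
for n in("scene","top"):
    cv2.imwrite(f"pics/{n}0.png",cams.camera(n)); print(n,cams.camera_model(n))
print(sensors.state())
E
```

```text
pics
scene {'fovy': 52.265696165537975, 'cx': 279.22864687254247, 'cy': 210.07906903255807, 'rvec': array([ 0.9150082 ,  2.40192835, -1.1936634 ]), 'tvec': array([ 0.42084466, -0.16575089,  1.38580884])}
top {'fovy': 54.795790548808746, 'cx': 274.417518198156, 'cy': 201.38405891482466, 'rvec': array([ 2.16803418, -2.11116045,  0.16805312]), 'tvec': array([0.04124928, 0.6002769 , 0.98106653])}
{'time_s': 0.1, 'q': array([-1.10820764,  0.68988424, -0.1945351 ,  1.56626213,  0.15726487,
        0.90249043, -0.21509752]), 'qd': array([-0.00182627, -0.00193957,  0.00016408, -0.00151892,  0.00097363,
        0.00191622,  0.00034045]), 'effort': array([-3.95401352e-03, -5.40597010e+01, -1.27176315e+00, -1.58984220e+01,
        9.35853983e-03,  4.42256758e-03, -3.93593126e-06]), 'tool_pos': array([0.25963505, 0.56786942, 0.23056863]), 'orientation': array([-1.34107922e-04,  2.12720765e-01,  9.77112680e-01, -8.17369497e-04]), 'ft_force': array([-0.27755617, -0.02431019, -0.16472448]), 'ft_torque': array([ 0.02609751, -0.00686512, -0.06647268]), 'gripper_force': 0.0, 'grip_width': 1.0009147067265052}
```

View pics/scene0.png

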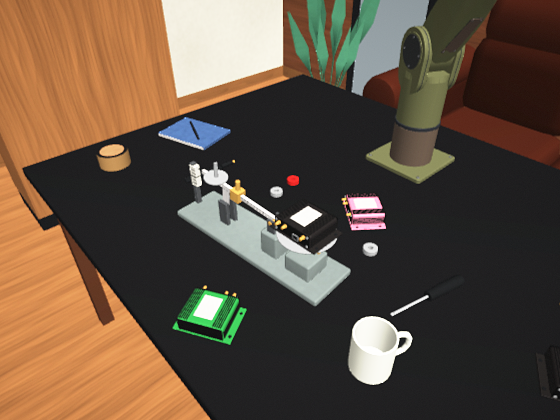

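View pics/top0.png

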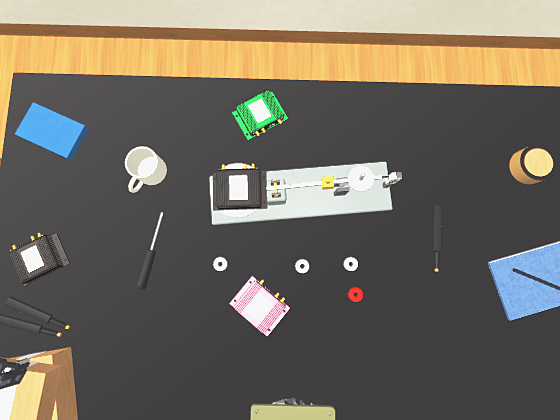

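```bash
cat > h.py <<'E'
import numpy as np, cv2
from workcell import bot,sensors,cams,sign_off
M={n:cams.camera_model(n) for n in("scene","top")}
def KRt(n):
    m=M[n]; f=210/np.tan(np.radians(m["fovy"])/2)
    K=np.array([[f,0,m["cx"]],[0,f,m["cy"]],[0,0,1]]); return K,cv2.Rodrigues(m["rvec"])[0],m["tvec"]
def ray(n,p):
    K,R,t=KRt(n); return -R.T@t, R.T@np.linalg.solve(K,[p[0],p[1],1])
def onz(n,p,z):
    o,d=ray(n,p); return o+d*(z-o[2])/d[2]
def tri(p1,p2):
    (a,u),(b,v)=ray("scene",p1),ray("top",p2); u/=np.linalg.norm(u);v/=np.linalg.norm(v)
    s=np.linalg.lstsq(np.c_[u,-v],b-a,rcond=None)[0]; P,Q=a+u*s[0],b+v*s[1]; return (P+Q)/2,np.linalg.norm(P-Q)
def proj(n,P):
    K,R,t=KRt(n); q=K@(R@np.asarray(P)+t); return q[:2]/q[2]
E
python3 - <<'E'
from h import *
t=cv2.imread("pics/top0.png"); s=cv2.imread("pics/scene0.png")
a=cv2.resize(t[150:280,200:415],None,fx=3.6,fy=3.6,interpolation=cv2.INTER_CUBIC)
b=cv2.resize(s[150:300,170:360],None,fx=4,fy=4,interpolation=cv2.INTER_CUBIC)
cv2.imwrite("pics/tc.png",a);cv2.imwrite("pics/sc.png",b)
g=cv2.cvtColor(t,cv2.COLOR_BGR2HSV)
for (u,v) in [(220,264),(302,266),(350,264)]:
    m=np.zeros(t.shape[:2],np.uint8); m[v-12:v+13,u-12:u+13]=(t[v-12:v+13,u-12:u+13].min(2)>90)
    c=max(cv2.findContours(m,0,2)[0],key=cv2.contourArea); (x,y),r=cv2.minEnclosingCircle(c)
    mo=cv2.moments(c);x,y=mo["m10"]/mo["m00"],mo["m01"]/mo["m00"]
    P=onz("top",(x,y),.014); print(x,y,r,P.round(4), "diam",2*r*np.linalg.norm(onz("top",(x+1,y),.014)-P))
for p in [(300,212),(380,200),(386,170),(361,178),(230,160),(350,190)]: print(p,t[p[1],p[0]],g[p[1],p[0]])
E
```

```text
219.80372807017542 263.50109649122805 7.626799583435059 [0.4397 0.1926 0.014 ] diam 0.03900324684047977
301.74037403740374 265.66116611661164 7.47523307800293 [ 0.4398 -0.017   0.014 ] diam 0.03822806988069666
350.20444444444445 263.53333333333336 7.404674053192139 [ 0.4484 -0.1409  0.014 ] diam 0.03791633977825953
(300, 212) [233 237 231] [ 70   6 237]
(380, 200) [224 231 223] [ 64   9 231]
(386, 170) [239 246 236] [ 69  10 246]
(361, 178) [138 139 141] [ 10   5 141]
(230, 160) [74 73 74] [150   3  74]
(350, 190) [232 239 230] [ 67  10 239]
```

View pics/tc.png

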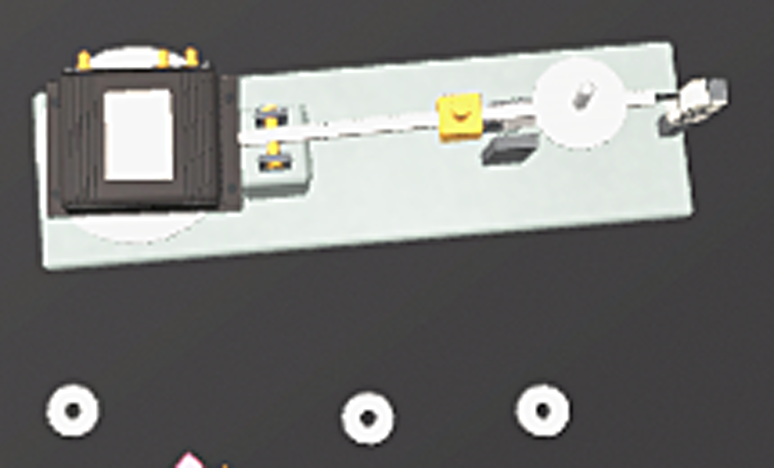

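View pics/sc.png

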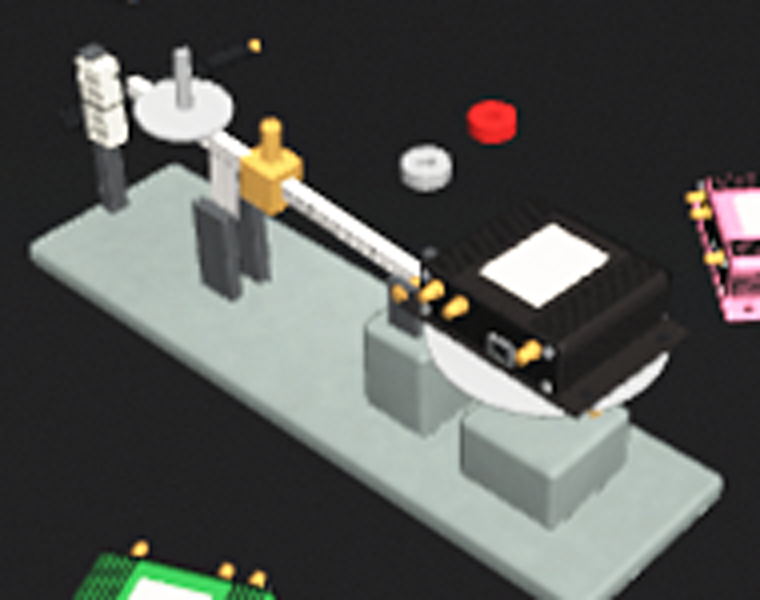

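The top view shows the three steel weights at (220,264), (302,266), (350,264), the balance base with corners near (386,162), (392,209), (212,224), (209,176), the pan near (361,178), and the pin tip near (363,173). The scene view shows the pin tip near (215,162), and the weight end is high.

```bash
cat >> h.py <<'E'
def fit_scale(img):
    # base outline in the top view: lines fitted to the edges of the bright blob on the clean stretches
    g=img.min(2).astype(float)
    def edge(axis,lo,hi,a,b):
        pts=[]
        for k in range(lo,hi):
            p=(g[a:b,k] if axis=="v" else g[k,a:b]); s=np.abs(np.diff(p)); i=np.argmax(s)
            w=s[max(i-1,0):i+2]; j=(w*np.arange(max(i-1,0),max(i-1,0)+len(w))).sum()/w.sum()+a+.5
            pts.append((k,j) if axis=="v" else (j,k))
        return np.array(pts)
    E=[(edge("v",225,385,206,234),-.065,0),(edge("v",290,330,158,178),.065,0),(edge("h",165,172,375,398),-.235,1),(edge("h",195,205,378,400),-.235,1),(edge("h",188,218,202,222),.235,1)]
    from scipy.optimize import least_squares
    W=[(np.array([onz("top",p,.026)[:2] for p in e]),c,ax) for e,c,ax in E]
    def r(q):
        c,s=np.cos(q[2]),np.sin(q[2]); R=np.array([[c,-s],[s,c]])
        return np.concatenate([((w-q[:2])@R)[:,ax]-c0 for w,c0,ax in W])
    s=least_squares(r,[.66,.0,0.1],loss="soft_l1",f_scale=.001); return s.x,np.abs(s.fun),[np.mean(x) for x in np.split(r(s.x),np.cumsum([len(w[0]) for w in W])[:-1])]
def beam(q,y,h,th,x=0):
    "world point of beam point (y along, h above pivot) at tilt th"
    Y=y*np.cos(th)-h*np.sin(th); Z=.115+h*np.cos(th)+y*np.sin(th)
    c,s=np.cos(q[2]),np.sin(q[2]); return np.array([q[0]+c*x-s*Y,q[1]+s*x+c*Y,Z])
E
python3 - <<'E'
from h import *
t=cv2.imread("pics/top0.png"); s=cv2.imread("pics/scene0.png")
q,f,m=fit_scale(t); print(q.round(4),np.median(f),np.round(m,4))
for nm,y,h in[("pan",-.2,.01),("tip",-.2,.054),("ptr",-.265,0)]:
    P=beam(q,y,h,-.1); print(nm,P.round(4),proj("top",P).round(1),proj("scene",P).round(1))
np.set_printoptions(linewidth=200)
print(t[168:188,350:374].mean(2).astype(int)); print(s[155:185,205:232].mean(2).astype(int))
for n,im,(x0,x1,y0,y1) in(("top",t,(315,340,165,195)),("scene",s,(225,250,175,210))):
    hs=cv2.cvtColor(im,cv2.COLOR_BGR2HSV)[y0:y1,x0:x1]; m=(hs[...,1]>120)&(hs[...,0]<35)&(hs[...,0]>8)
    ys,xs=np.nonzero(m); print(n,xs.min()+x0,xs.max()+x0,ys.min()+y0,ys.max()+y0,xs.mean()+x0,ys.mean()+y0)
E
```

```text
[ 0.6301 -0.0115  0.0918] 0.0022497063562148256 [ 0.0076 -0.0035  0.0059  0.0042 -0.0031]
pan [ 0.6483 -0.2086  0.1449] [389.8 176.8] [198.5 166.3]
tip [ 0.6479 -0.2043  0.1887] [393.4 172.7] [197.5 151.7]
ptr [ 0.6543 -0.274   0.1415] [417.4 175.3] [183.1 158.5]
[[225 224 229 247 249 248 247 247 247 246 246 246 246 247 247 247 248 249 242 225 223 224 225 226]
 [225 229 246 248 247 247 247 247 247 247 247 247 246 246 246 246 246 247 248 243 226 223 225 227]
 [229 246 248 247 247 247 246 246 246 246 246 246 246 246 246 246 246 246 247 248 248 224 223 224]
 [247 248 247 246 246 246 246 246 246 246 246 247 247 247 247 247 246 246 246 247 248 242 223 223]
 [248 247 247 246 246 246 246 246 246 246 247 247 247 238 248 248 247 246 246 246 247 249 238 222]
 [248 247 246 246 246 246 246 246 246 247 248 233 243 245 208 249 248 246 246 246 246 247 250 222]
 [247 246 246 246 246 246 246 246 247 248 246 231 252 252 231 224 248 247 246 246 246 247 248 234]
 [246 246 246 246 246 246 246 246 248 251 222 219 255 255 209 247 248 247 247 246 246 247 247 241]
 [247 247 247 247 247 247 247 247 250 252 18
[... 3891 characters left out ...]
239 239 192  29  30  31  32]
 [228 241 238 238 237 237 236 236 235 235 235 236 237 237 235 235 236 236 237 237 238 216  97  24  31  30  33]
 [154 232 240 239 238 238 237 237 236 235 235 235 235 237 237 237 235 235 236 233 209 137  29  26  32  30  33]
 [ 70 161 216 237 240 238 239 239 238 238 236 236 236 236 237 237 237 232 217 222 185  26  19  29  32  33  32]
 [ 25  45 113 179 219 232 236 238 240 240 239 239 239 238 232 224 223 214 220 248 253 224  43  18  28  31  32]
 [ 31  26  25  54 113 154 178 195 215 216 219 221 213 201 194 189 187 191 233 255 255 255 217 145  10  25  28]]
top 321 334 176 188 327.21527777777777 182.39583333333334
scene 230 245 179 203 236.8412017167382 191.6480686695279
```

The base is off-centre relative to the pivot, so I'll fit the pose from the beam features (pin tip, knob, pan) and take the yaw from the base edge.

Run:
```python
from h import *
np.set_printoptions(linewidth=220)
t=cv2.imread("pics/top0.png"); s=cv2.imread("pics/scene0.png")
g=t.min(2).astype(float)
def line(lo,hi,a,b):
    pts=[]
    for k in range(lo,hi):
        i=np.argmax(np.abs(np.diff(g[a:b,k]))); pts.append((k,a+i+.5))
    W=np.array([onz("top",p,.026)[:2] for p in pts]); vx,vy,x,y=cv2.fitLine(W.astype(np.float32),cv2.DIST_HUBER,0,1e-4,1e-4).ravel()
    print("yaw",-np.arctan(vx/vy), "x at y=-.0",x-vx/vy*y); 
line(240,380,205,235); line(285,325,155,178)
P,e=tri((215.3,162.2),(362.4,174.0)); print("pin tip",P.round(4),e)
P,e=tri((237.3,180.7),(328,181.5)); print("knob",P.round(4),e)
# pan ellipse in scene
def ell(im,lo,box):
    x0,x1,y0,y1=box; m=np.zeros(im.shape[:2],np.uint8); m[y0:y1,x0:x1]=im[y0:y1,x0:x1].min(2)>lo
    m=cv2.morphologyEx(m,cv2.MORPH_CLOSE,np.ones((7,7))); m=cv2.morphologyEx(m,cv2.MORPH_OPEN,np.ones((7,7)))
    c=max(cv2.findContours(m,0,1)[0],key=cv2.contourArea); return cv2.fitEllipse(c)
E1=ell(t,236,(345,380,160,200)); E2=ell(s,130,(200,232,165,190)); print(E1,E2); print(tri(E2[0],E1[0]))
print(t[174:192,318:338,0]); print(s[176:192,228:248,1])
```

```text
yaw 0.111448005 x at y=-.0 0.56180006
yaw 0.114476636 x at y=-.0 0.691164
pin tip [ 0.6429 -0.1357  0.1872] 0.001028698919215868
knob [ 0.6307 -0.0644  0.1634] 0.00336740871369089
((360.1922912597656, 177.63768005371094), (25.99026870727539, 26.510601043701172), 63.317710876464844) ((214.18081665039062, 177.5087432861328), (16.117204666137695, 32.062232971191406), 96.76069641113281)
(array([ 0.64591075, -0.14144144,  0.14198137]), np.float64(0.00201423712373804))
[[229 229 229 228 230 232 232 232 233 232 232 232 233 233 233 232 229 229 229 228]
 [229 229 228 230 233 233 237 235 237 238 236 240 240 241 239 235 235 231 229 229]
 [227 228 231 235 237 181 207 152 169 169 136 133 114  94  94 153 240 233 230 231]
 [228 230 235 203  86  98 102 106 105  99 105 107 109 109 111 167 242 233 232 230]
 [228 231 240 113 106 111 113  97 113 113 111 109 110 114 107 129 244 229 194 152]
 [228 232 243 101 107 115 117 121 114 118 110 113 103 118 108 135 253 213 190 177]
 [227 233 243 110 104 116 113  94 121 119 116 113 113 114 106 135 255 255 255 255]
 [241 247 255 221 101 114 115  91  78 114 119  86  
[... 1491 characters left out ...]
54  63  26  32  31  32  33  32  32]
 [146  10  25  28  31  29  37  96 161 175 182 159  64  27  29  32  32  33  32  33]
 [255 226  64  19  24  24  39 100 160 177 179 156  61  23  30  32  31  29  30  33]
 [255 255 225 145  10  43  98 141 161 176 176 157  81  30  25  28  31  32  31  30]
 [253 255 255 253 211 173 191 171 157 175 175 164 159 156  92  19  26  31  31  33]
 [228 252 254 255 253 235 226 165 156 175 173 168 201 235 199 146  26  25  31  30]
 [186 188 230 239 228 229 222 176 157 171 174 175 191 233 235 231 148  63  25  31]
 [195 186 172 208 225 230 225 211 194 182 194 211 209 230 232 237 209 100  25  31]
 [197 187 156 148 191 216 232 233 230 216 222 233 231 232 231 214 174 105  23  29]]
```

```bash
cat >> h.py <<'E'
PSI=.113
EX=np.array([np.cos(PSI),np.sin(PSI),0]); EY=np.array([-np.sin(PSI),np.cos(PSI),0]); EZ=np.array([0,0,1.])
from scipy.spatial.transform import Rotation as Ro
def up(th): return -np.sin(th)*EY+np.cos(th)*EZ
def ori(th=0.,sgn=1,yaw=0.):
    z=-up(th); y=sgn*(np.cos(yaw)*EX+np.sin(yaw)*EY); x=np.cross(y,z)
    q=Ro.from_matrix(np.c_[x,y,z]).as_quat(); return [q[3],*q[:3]]
WT={k:onz("top",p,.009)[:2] for k,p in dict(a=(219.8,263.5),b=(301.74,265.66),c=(350.2,263.53)).items()}
S=sensors.state
def rep(tag=""): s=S(); print(tag,"t",round(s["time_s"],2),"p",s["tool_pos"].round(4),"F",s["ft_force"].round(2),"g",round(s["grip_width"],3),round(s["gripper_force"],1))
E
python3 - <<'E'
from h import *
print(WT, [ray(n,(0,0))[0].round(3) for n in M])
for sg in(1,-1):
    for p in([.4,.2,.3],[*WT["c"],.1],[.643,-.136,.25]): 
        r=bot.inverse_kinematics(p,ori(0,sg)); print(sg,p,None if r is None else r.round(2))
    r=bot.inverse_kinematics([.643,-.136,.2],ori(-.1,sg)); print(None if r is None else r.round(2))
E
```

```text
{'a': array([0.43968323, 0.19330968]), 'b': array([ 0.43976426, -0.01730782]), 'c': array([ 0.44846566, -0.14181123])} [array([1.107, 0.627, 0.713]), array([0.438, 0.055, 1.063])]
1 [0.4, 0.2, 0.3] [-0.61  0.36  0.05  1.99 -0.03  0.8  -0.42]
1 [np.float64(0.4484656564380451), np.float64(-0.14181122532491836), 0.1] [ 0.29  0.73 -0.13  2.14  0.31  0.29  0.01]
1 [0.643, -0.136, 0.25] [ 0.13  0.71  0.02  1.44 -0.01  0.99  0.26]
[0.05 0.76 0.07 1.53 0.07 0.83 0.17]
-1 [0.4, 0.2, 0.3] [ 0.04  0.47 -0.9   1.96  0.46  0.93  2.16]
-1 [np.float64(0.4484656564380451), np.float64(-0.14181122532491836), 0.1] [ 0.62  0.81 -0.67  2.12  0.99  0.57  2.46]
-1 [0.643, -0.136, 0.25] [-0.33  0.95  1.09  1.47 -0.86  1.25 -2.16]
[-0.39  1.01  1.09  1.56 -0.89  1.09 -2.15]
```

```bash
cat >> h.py <<'E'
ZG=.004
def pick(k,via=None):
    if via is not None: bot.move_to(via,ori())
    w=WT[k]; bot.move_to([*w,.09],ori()); 
    bot.move_linear([*w,ZG],velocity=.12); rep("down")
    bot.move_gripper(.3,25); rep("grip")
    bot.move_linear([*w,.12],velocity=.25); rep("up")
E
python3 - <<'E'
from h import *
bot.move_gripper(.62); rep()
pick("c",[.4,.2,.25])
E
```

```text
t 0.53 p [0.2599 0.5684 0.2313] F [ 0.56 -0.74  0.19] g 0.619 0.0
down t 4.28 p [ 0.4488 -0.1418  0.0045] F [-0.2   0.2  -0.69] g 0.619 0.0
grip t 4.58 p [ 0.4489 -0.1419  0.005 ] F [-0.77 -0.51  6.79] g 0.407 24.6
up t 5.2 p [ 0.4483 -0.1417  0.1198] F [-1.23 -0.12 -1.53] g 0.405 25.1
```

Run:
```python
from h import *
TIP=np.array([.6435,-.1362,.188]); u=up(-.1)
d=.005
bot.move_to(TIP+u*(.022+d)+[0,0,0.0],ori(-.1)); rep()
s=cams.camera("scene");t=cams.camera("top")
cv2.imwrite("pics/s1.png",s);cv2.imwrite("pics/t1.png",t)
a=cv2.resize(s[130:200,180:250],None,fx=8,fy=8,interpolation=cv2.INTER_CUBIC)
cv2.imwrite("pics/s1c.png",a); print(S()["orientation"],ori(-.1))
```

```text
t 6.08 p [ 0.6406 -0.1341  0.2123] F [-0.26 -0.9  -1.93] g 0.404 25.1
[ 0.03527078  0.66582621  0.74444372 -0.03514238] [np.float64(0.037279898738720986), np.float64(0.6652157831567524), np.float64(0.7449765395488379), np.float64(-0.03328853422753585)]
```

View pics/s1c.png

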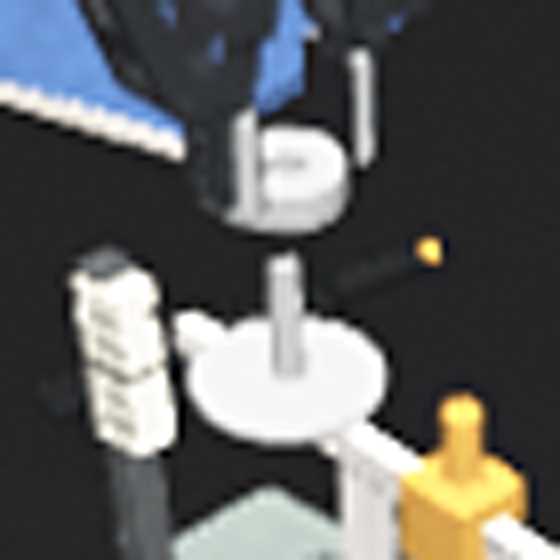

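The crop shows the held disc with its hole at about px (216.4,149.9), above the pin tip at (215.2,162.3). I'll compare this with the projected arm pose to get the local camera bias.

Run:
```python
from h import *
rep(); s=S(); R=Ro.from_quat(np.roll(s["orientation"],-1)).as_matrix(); print("z_t",R[:,2].round(4),-up(-.1).round(4))
for T in([.6406,-.1341,.2123],s["tool_pos"]):
    top=np.array(T)-R[:,2]*(-.005+.014); print("hole pred px",proj("scene",top).round(2),proj("top",top).round(2))
T=np.array([.6435,-.1362,.188]); J=np.array([(proj("scene",T+.001*e)-proj("scene",T)) for e in(EX,EY,EZ)]); print("px per mm ex,ey,ez",J.round(3)); print(proj("scene",T),proj("top",T))
b=cv2.imread("pics/top0.png");t=cv2.imread("pics/t1.png")
np.set_printoptions(linewidth=200); print(t[160:190,350:378].mean(2).astype(int))
```

```text
t 6.17 p [ 0.6404 -0.1346  0.2128] F [ 0.13 -0.13 -0.09] g 0.404 25.1
z_t [ 0.0057 -0.0993 -0.995 ] [ 0.0113 -0.0992 -0.995 ]
hole pred px [215.09 149.57] [364.54 171.68]
hole pred px [215.   149.26] [364.83 171.7 ]
px per mm ex,ey,ez [[-0.319  0.164]
 [ 0.278  0.143]
 [-0.042 -0.363]]
[214.73866634 161.84714223] [362.54321287 173.85024909]
[[ 69  68  67  73  73  72  69  88 112  90 132 111  93  89 107 132 135 138 141 143 148 148 149 156 154 156 156 159]
 [ 68  68  68  70  73  71  69  68 107 112 112  96  85  90 107 130 135 139 140 144 147 148 149 156 155 157 156 158]
 [ 65  64  64  65  70  70  71  68  83 112 111  85  78  98 113 130 134 137 141 145 146 147 149 155 154 156 156 158]
 [ 66  66  67  82  79  67  70  68  66  85 114 112  74  74 121 132 134 138 140 144 146 148 149 155 155 156 156 157]
 [137 142 150 198 145  58  68  69  66  65  97 114 113  72  88 131 134 137 140 144 146 148 148 156 154 156 156 158]
 [236 237 238 240 136  65  60  68  69  65  64  97 113 112  98 130 135 137 141 144 146 148 149 155 155 155 157 157]
 [228 227 227 231 241 177  47  63  66  67  64  62  95 111 114 129 1
[... 1993 characters left out ...]
 127 101]
 [249 247 246 246 246 246 246 246 246 247 248 249 244 154  56 110 132 135 138 141 144 146 150 152 139  94 102 105]
 [244 249 247 246 246 246 246 246 246 246 247 250 255 220  60 105 132 134 137 141 144 148 151 135  96 101 105 105]
 [193 252 249 247 246 246 246 246 246 246 246 248 255 255  49 107 133 135 137 141 146 150 133  97 101 103 106 107]
 [230 231 251 249 248 247 246 246 247 246 247 247 253 255  43  91 132 133 138 142 146 132  93  99 100 103 106 112]
 [233 224 186 250 250 248 247 247 247 246 246 247 253 251  59  90 134 135 140 144 131  94  98 100 106 111 114 100]
 [233 228 225 202 243 251 249 248 248 248 247 248 253 255  83  87 131 135 140 141 107  96  98 121 171 174 127 112]]
```

Run:
```python
from h import *
TIP=np.array([.6435,-.1362,.188])+.0011*EX-.0016*EY; u=up(-.1)
bot.move_linear(TIP+u*.017,ori(-.1),velocity=.1); bot.dwell(.3); rep(); print("cmd",TIP+u*.017)
s=cams.camera("scene"); cv2.imwrite("pics/s2.png",s)
st=S(); R=Ro.from_quat(np.roll(st["orientation"],-1)).as_matrix(); T=st["tool_pos"]; print(R[:,2].round(4))
c=T-R[:,2]*.009; print("hole pred",proj("scene",c))
a=np.linspace(0,2*np.pi,200)
for h in(.009,-.005):
    C=np.array([proj("scene",T-R[:,2]*h+.018*(np.cos(k)*R[:,0]+np.sin(k)*R[:,1])) for k in a]); print("disc ext",C.min(0).round(2),C.max(0).round(2))
np.set_printoptions(linewidth=200); print(s[143:170,203:228].mean(2).astype(int))
```

```text
t 6.72 p [ 0.6447 -0.1359  0.2052] F [-0.76 -0.69 -0.74] g 0.401 25.1
cmd [ 0.64458203 -0.13597942  0.20491507]
[ 0.0117 -0.0992 -0.995 ]
hole pred [213.52090942 152.54605076]
disc ext [205.71 148.29] [221.29 156.92]
disc ext [206.   153.25] [221.43 161.93]
[[ 54  54  54  56  53  53  52  84 129 119 104  93  44  35  40  40  41  39  33  94 201 204  40  34  36]
 [ 53  54  57  55  56  57  55  90 126  90  51  33  34  39  41  41  40  39  34  94 199 204  45  33  37]
 [ 53  54  54  54  56  59  51  77  92  44  34  35  36  39  40  41  41  38  35  94 199 205  52  33  37]
 [ 55  52  47  50  49  61  93 102  30  35  34  36  36  39  41  40  41  40  35  95 200 205  45  32  36]
 [ 50  49  49  54  71 115 179 153  29  28  30  30  32  34  38  38  39  40  35  85 188 205  39  34  37]
 [ 49  46  51  57 102 184 219 157  39  59  93  84  54  54  44  31  34  38  34  70 168 207  36  34  37]
 [ 61  46  49  48 109 209 214 161 137 208 220 215 202 205 196 130  49  32  33  69 170 206  32  35  37]
 [ 62  45  51  48 107 206 207 167 203 255 252 252 252 253 253 239 184  83  26  67 170 206  28  34  38]
 [ 49  47  49  47 
[... 1239 characters left out ...]
  38  35  34  34  35 118 223 242 224 125  28  36  36  36  37  42  44  49  49  47]
 [ 38  38  37  36  37  39  37  38  36  42 108 196 209 199 124  31  36  35  39  45  49  50  48  47  45]
 [ 38  37  37  38  38  37  37  37  34  35 104 197 211 202 127  34  37  35  36  45  50  48  42  38  34]
 [ 36  38  36  38  37  36  38  37  35  37 108 200 211 209 158  32  43  40  33  36  41  36  35  33  31]
 [ 32  32  34  38  36  35  33  37  36  40 109 198 211 217 197  31  44  46  40  31  31  33  34  37  37]
 [ 38  61  23  30  37  39  33  36  35  35 102 197 210 213 187  27  37  37  31  28  31  36  36  39  38]
 [254 250 176  61  29  38  34  53  96 104 131 192 211 207 180 146 128  48  46  22  31  34  36  37  37]]
```

```bash
cat >> h.py <<'E'
TIP=np.array([.6430,-.1357,.188])
def F(n=4):
    f=[]
    for _ in range(n): bot.dwell(.02); f.append(S()["ft_force"])
    return np.mean(f,0)
def descend(tip,u,o,h0,h1,step=.004,v=.05,lim=4.5,d=.005):
    "disc bottom from h0 to h1 above the pin's foot, stopping on force; returns last h"
    bot.move_linear(tip+u*(h0-.044+d),o,velocity=.08); bot.dwell(.15); f0=F(6); h=h0
    while h>h1+1e-6:
        h=max(h-step,h1); bot.move_linear(tip+u*(h-.044+d),o,velocity=v); f=F(3)-f0
        print(round(h,4),f.round(2))
        if np.linalg.norm(f)>lim: break
    rep(); return h,f
E
python3 - <<'E'
from h import *
descend(TIP,up(-.1),ori(-.1),.048,.030,step=.003)
E
```

```text
0.045 [ 0.07 -0.4  -0.19]
0.042 [-0.1   0.21  0.09]
0.039 [-0.17  0.27  0.28]
0.036 [ 0.22  0.19 -0.17]
0.033 [-0.01  0.68  0.9 ]
0.03 [ 0.38 -0.36 -0.36]
 t 9.07 p [ 0.643  -0.1366  0.1789] F [ 0.11 -0.7  -1.42] g 0.401 25.1
```

Run:
```python
from h import *
h,f=descend(TIP,up(-.1),ori(-.1),.030,-.002,step=.004,lim=2.5)
cv2.imwrite("pics/s3.png",cams.camera("scene"))
```

```text
0.026 [-1.05  0.48 -0.45]
0.022 [-0.44  0.37  0.04]
0.018 [-0.12  0.26 -0.06]
0.014 [-0.47 -0.93  0.17]
0.01 [-0.44 -0.06 -0.17]
0.006 [-0.23 -0.02  0.18]
0.002 [-0.73  0.14  0.39]
-0.002 [0.07 0.4  1.89]
 t 11.97 p [ 0.6436 -0.1399  0.1473] F [ 0.58 -0.03  0.64] g 0.411 25.3
```

```bash
cat >> h.py <<'E'
def release(u):
    bot.move_gripper(.6); rep("open"); p=S()["tool_pos"]
    bot.move_linear(p+u*.02,velocity=.08); bot.move_linear(p+u*.07,velocity=.25)
def snap(k,box=(170,260,135,200),f=8):
    s=cams.camera("scene");t=cams.camera("top"); cv2.imwrite(f"pics/s{k}.png",s);cv2.imwrite(f"pics/t{k}.png",t)
    x0,x1,y0,y1=box; cv2.imwrite(f"pics/s{k}c.png",cv2.resize(s[y0:y1,x0:x1],None,fx=f,fy=f,interpolation=cv2.INTER_CUBIC)); return s,t
E
python3 - <<'E'
from h import *
release(up(-.1)); rep()
WT["b"]; bot.move_to([.44,-.1,.24],ori()); rep(); snap(4)
E
```

```text
open t 12.33 p [ 0.6434 -0.1397  0.1472] F [ 0.98 -0.47 -0.49] g 0.601 0.0
 t 13.08 p [ 0.6433 -0.1327  0.2181] F [-0.02  0.35  0.12] g 0.601 0.0
 t 13.92 p [ 0.4417 -0.1001  0.2398] F [0.41 0.35 0.27] g 0.603 0.0
```

View pics/s4c.png

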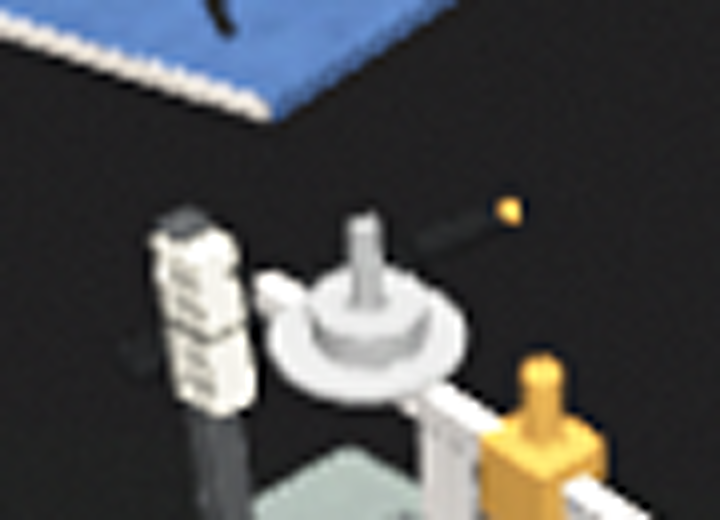

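The first weight sits flat on the pan and the beam is still at the weight-end-high stop (tip near px (215,162)). Next is weight b.

```bash
sed -i 's/^ZG=.*/ZG=.006/' h.py
python3 - <<'E'
from h import *
pick("b"); d=.0065
u=up(-.1); p=TIP+u*(.012+d); bot.move_to([.60,-.11,.245],ori(-.1))
h,f=descend(TIP,u,ori(-.1),.050,.030,step=.005,d=d)
E
```

```text
Traceback (most recent call last):
  File "h.py", line 51, in pick
    bot.move_linear([*w,ZG],velocity=.12); rep("down")
    ~~~~~~~~~~~~~~~^^^^^^^^^^^^^^^^^^^^^^
workcell.Unreachable: the arm cannot follow that straight line within its joint ranges
```

Run:
```python
from h import *
rep(); print(S()["q"].round(2))
for k in "ba":
  for yaw in(0,.4,.8,1.2,-.4,-.8,-1.2,np.pi/2):
    r=[bot.inverse_kinematics([*WT[k],z],ori(0,1,yaw)) for z in(.09,.006)]
    print(k,round(yaw,1),*["None" if x is None else x.round(2) for x in r])
```

```text
t 14.74 p [ 0.4408 -0.0179  0.0901] F [ 0.82 -0.29  0.08] g 0.601 0.0
[-0.07  0.74  0.01  2.23 -0.04  0.17  0.09]
b 0 [-0.07  0.74  0.01  2.23 -0.04  0.17  0.09] [ 0.6   1.29 -1.26  2.22  1.52  1.16 -1.45]
b 0.4 [-0.04  0.74 -0.04  2.23  0.15  0.17  0.29] [ 0.6   1.29 -1.26  2.22  1.52  1.16 -1.05]
b 0.8 [-0.01  0.74 -0.09  2.23  0.34  0.19  0.5 ] [ 0.6   1.29 -1.26  2.22  1.52  1.16 -0.65]
b 1.2 [ 0.03  0.74 -0.16  2.23  0.53  0.21  0.71] [ 0.6   1.29 -1.26  2.22  1.52  1.16 -0.25]
b -0.4 [-0.1   0.74  0.06  2.23 -0.23  0.17 -0.12] [ 0.6   1.29 -1.26  2.22  1.52  1.16 -1.85]
b -0.8 [-0.13  0.75  0.11  2.24 -0.42  0.18 -0.32] [ 0.6   1.29 -1.26  2.22  1.52  1.16 -2.25]
b -1.2 [-0.17  0.75  0.16  2.24 -0.61  0.19 -0.53] [-0.12  0.94  0.08  2.25  4.12  0.08  1.01]
b 1.6 [ 0.08  0.74 -0.23  2.23  0.69  0.24  0.91] [ 0.6   1.29 -1.26  2.22  1.52  1.16  0.12]
a 0 [-0.56  0.76  0.08  2.12 -0.22  0.27 -0.18] [-0.52  0.93  0.02  2.14 -0.22  0.08 -0.18]
a 0.4 [-0.52  0.76  0.01  2.12 -0.03  0.27  0.03] [-0.51  0.93  0.    2.13 -0.03  0.08  0.03]
a 0.8 [-0.47  0.76 -0.06  2.12  0.16  0.27  0.24] [-0.5   0.93 -0.02  2.13  0.17  0.08  0.23]
a 1.2 [-0.42  0.76 -0.14  2.11  0.34  0.29  0.46] [-0.49  0.93 -0.04  2.13  0.36  0.08  0.44]
a -0.4 [-0.61  0.77  0.16  2.12 -0.4   0.28 -0.39] [-0.53  0.93  0.04  2.14 -0.41  0.08 -0.39]
a -0.8 [-0.65  0.78  0.24  2.12 -0.59  0.3  -0.6 ] [-0.55  0.93  0.06  2.14 -0.61  0.09 -0.59]
a -1.2 [-0.71  0.79  0.33  2.13 -0.77  0.34 -0.82] [-0.57  0.94  0.09  2.14 -0.82  0.1  -0.78]
a 1.6 [-0.37  0.76 -0.23  2.11  0.51  0.32  0.66] [-0.47  0.93 -0.06  2.13  0.55  0.09  0.63]
```

Run:
```python
from h import *
pick("a"); d=.0065
u=up(-.1); bot.move_to([.42,-.05,.27],ori(-.1)); bot.move_to(TIP+u*.02,ori(-.1)); rep()
h,f=descend(TIP,u,ori(-.1),.050,.030,step=.004,d=d)
snap(5)
```

```text
down t 16.44 p [0.44   0.1929 0.0064] F [-0.77 -0.57 -0.4 ] g 0.6 0.0
grip t 16.73 p [0.4401 0.1934 0.0069] F [-0.36 -0.71  6.04] g 0.393 24.9
up t 17.33 p [0.4393 0.1934 0.1197] F [-0.1  -0.22 -1.21] g 0.389 25.1
 t 19.4 p [ 0.642  -0.1322  0.2074] F [-1.06 -0.41 -0.82] g 0.392 25.1
0.046 [-0.19  0.21 -0.25]
0.042 [-0.05  0.22  0.53]
0.038 [0.17 0.06 0.15]
0.034 [ 0.34  0.37 -0.07]
0.03 [0.01 0.55 0.49]
 t 21.4 p [ 0.643  -0.1364  0.1804] F [ 0.32 -0.09 -1.34] g 0.399 25.1
```

Run:
```python
from h import *
h,f=descend(TIP,up(-.1),ori(-.1),.030,.011,step=.004,lim=2.,d=.0065)
release(up(-.1)); bot.dwell(.5); bot.move_to([.45,-.12,.26],ori()); rep(); snap(6)
```

```text
0.026 [0.39 0.66 0.4 ]
0.022 [ 0.19 -0.24 -0.34]
0.018 [0.38 0.2  0.37]
0.014 [-0.76  0.55  1.18]
0.011 [-0.23 -0.52  1.37]
 t 23.5 p [ 0.6434 -0.1387  0.1617] F [-0.56 -0.14  0.31] g 0.395 25.2
open t 23.82 p [ 0.6433 -0.138   0.1617] F [-0.02  0.38  0.12] g 0.601 0.0
 t 25.87 p [ 0.452  -0.12    0.2604] F [ 0.65 -0.55  1.23] g 0.6 0.0
```

View pics/s6c.png

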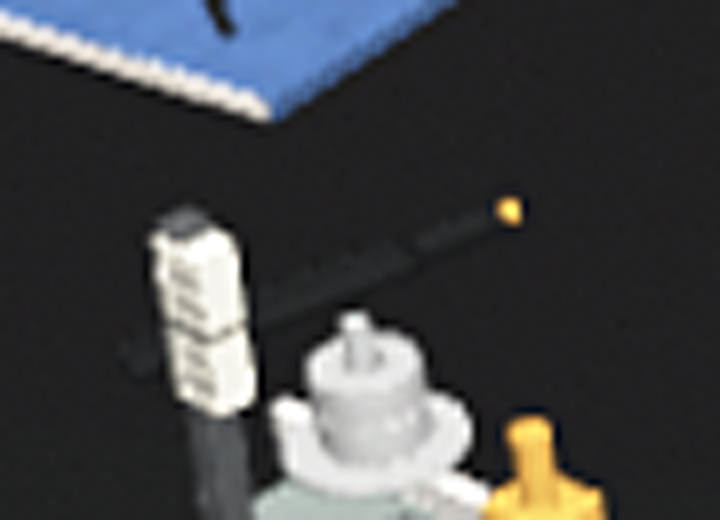

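Both weights are seated (stack near px (215,185)) and the weight end has swung low. Next I'll locate the poise knob and calibrate a tilt readout from the pin tip rows at the two stops.

```bash
cat >> h.py <<'E'
PIV=TIP[:2]-EY[:2]*(-.2*np.cos(.1)+.054*np.sin(.1)); Q=np.array([*PIV,PSI])
def plane(p):
    "scene pixel -> (y along scale, z) in the beam's vertical plane"
    o,d=ray("scene",p); n=EX; P0=np.array([*PIV,0]); X=o+d*(n@(P0-o))/(n@d); return np.array([EY@(X-P0),X[2]])
def knob(s):
    hs=cv2.cvtColor(s,cv2.COLOR_BGR2HSV)[165:230,225:275]; g=s[165:230,225:275,1].astype(float)
    m=(hs[...,1]>110)&(hs[...,0]<35)&(hs[...,0]>8)&(hs[...,2]>70)
    m=cv2.connectedComponentsWithStats(m.astype(np.uint8)); k=1+np.argmax(m[2][1:,4]); ys,xs=np.nonzero(m[1]==k)
    r=ys.min(); r0=r+2; u=xs[(ys>=r)&(ys<r+5)].mean(); col=g[:,int(round(u))]; 
    i=np.argmax(col>.5*(col[r0]+30)); sub=i-(col[i]-.5*(col[r0]+30))/(col[i]-col[i-1])
    return np.array([u+225,sub+165+1.3])
def pinrow(s):
    "sub-pixel row of the pin's top and its column"
    g=s.mean(2)
    for r in range(155,195):
        if (g[r,210:220]>110).sum()>=3 and (g[r+1,210:220]>110).sum()>=3: break
    w=np.clip(g[r+1:r+3,209:221]-40,0,None); u=(w.sum(0)*np.arange(209,221)).sum()/w.sum(); c=int(round(u))
    col=g[r-4:r+3,c-1:c+2].mean(1); i=np.argmax(col>115); return r-4+i-(col[i]-115)/(col[i]-col[i-1]),u
def tiltcal(): return [pinrow(cv2.imread(f"pics/s{k}.png"))[0] for k in("4","6")]
def tilt(s):
    a,b=tiltcal(); P=[proj("scene",beam(Q,-.2,.054,t))[1] for t in np.linspace(-.1,.1,41)]
    r=P[0]+(pinrow(s)[0]-a)*(P[-1]-P[0])/(b-a); return np.interp(r,P,np.linspace(-.1,.1,41))
E
python3 - <<'E'
from h import *
print(PIV)
for k in("cene0","4","6"):
    s=cv2.imread(f"pics/s{k}.png"); kb=knob(s); print(k,"knob",kb.round(2),plane(kb).round(4),"pin",np.round(pinrow(s),2),"tilt",tilt(s).round(4))
for th in(-.1,0,.1): print(th,proj("scene",beam(Q,-.2,.054,th)).round(2))
for y in(-.125,-.135,-.145):
  print(y,[proj("scene",beam(Q,y,.039,th)).round(1) for th in(-.1,.1)])
E
```

```text
[0.62116862 0.05667504]
cene0 knob [237.35 180.69] [-0.1188  0.1671] pin [161.51 215.04] tilt -0.0999
4 knob [237.35 180.69] [-0.1188  0.1671] pin [161.51 215.03] tilt -0.1
6 knob [235.68 188.1 ] [-0.1269  0.1427] pin [173.8  214.62] tilt 0.1
-0.1 [215.  161.6]
0 [214.07 167.75]
0.1 [213.72 174.2 ]
-0.125 [array([236.9, 180.7]), array([235.3, 188.4])]
-0.135 [array([233.9, 178.8]), array([232.5, 187.1])]
-0.145 [array([230.9, 176.9]), array([229.7, 185.9])]
```

```bash
cat >> h.py <<'E'
def at(y,z): return [*(PIV+EY[:2]*y),z]
def hand(y,z,v=.1): bot.move_linear(at(y,z),OY,velocity=v)
OY=ori(0,1,np.pi/2)
E
python3 - <<'E'
from h import *
for sg in(1,-1): print(bot.inverse_kinematics(at(-.118,.25),ori(0,1,sg*np.pi/2)),bot.inverse_kinematics(at(-.118,.13),ori(0,1,sg*np.pi/2)))
print(S()["q"])
bot.move_gripper(.4); bot.move_to(at(-.118,.24),OY); bot.dwell(.2); rep()
hand(-.1265,.20,.15);bot.dwell(.2);rep(); print(at(-.1265,.20))
snap(7)
E
```

```text
[ 0.17484468  0.69248986 -0.28193011  1.50041888  0.21564656  0.97929315
  1.51775586] [ 0.15207094  0.83404154 -0.23883662  1.61102237  0.26627648  0.72866119
  1.47295849]
[-0.3131722   0.7721032   0.6662055   1.52913336 -0.52833652  1.02610797
 -0.9643602 ] [-0.27147538  0.908156    0.5741624   1.63579399 -0.64351156  0.79467864
 -0.86677852]
[ 0.03460761  0.44978837  0.18740039  1.99954727 -0.12575499  0.7010208
  0.41415113]
 t 27.5 p [ 0.634  -0.0609  0.2403] F [0.01 0.25 0.2 ] g 0.398 0.0
 t 28.12 p [ 0.6362 -0.0686  0.2012] F [1.09 0.53 0.83] g 0.399 0.0
[np.float64(0.635432717834151), np.float64(-0.06901817841773566), 0.2]
```

View pics/s7c.png

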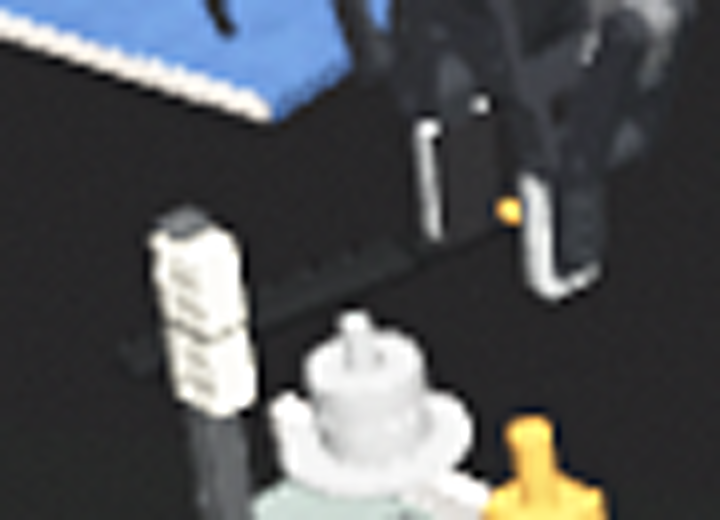

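Run:
```python
from h import *
T=S()["tool_pos"]
c=lambda p:((p-[170,135])*8+3.5).round(0)
for sy in(-.018,.018):
    for sx in(-.011,.011): print(sy,sx,c(proj("scene",T+EY*sy+EX*sx+[0,0,.005])))
print(plane(knob(cv2.imread("pics/s7.png"))))
```

```text
-0.018 -0.011 [498. 209.]
-0.018 0.011 [442. 239.]
0.018 -0.011 [586. 252.]
0.018 0.011 [529. 283.]
[-0.12088639  0.19765361]
```

```bash
cat >> h.py <<'E'
def push(yk,z,back=.011):
    "push the knob inwards with the outer finger until its centre is at about yk, then stand off"
    hand(yk+.012,z,.035); f=F(3); hand(yk+.012-back,z,.08); return f
E
python3 - <<'E'
from h import *
f0=F(4)
hand(-.1265,.128,.12); print("down",(F(4)-f0).round(2)); rep()
for yk in(-.116,-.106):
    f=push(yk,.128)-f0; bot.dwell(.5); s=cams.camera("scene"); cv2.imwrite("pics/s8.png",s); print(yk,f.round(2),"tilt",tilt(s).round(4),np.round(pinrow(s),2))
    if tilt(s)<.09: break
rep(); snap(9,(170,270,135,210),7)
E
```

```text
down [ 0.05 -1.14 -0.09]
 t 29.11 p [ 0.6363 -0.069   0.129 ] F [-0.05 -0.32 -0.02] g 0.395 0.0
-0.116 [ 0.08 -0.44  0.06] tilt 0.013 [168.31 214.91]
 t 30.79 p [ 0.6341 -0.0575  0.128 ] F [ 1.39 -0.06  1.25] g 0.396 0.0
```

View pics/s9c.png

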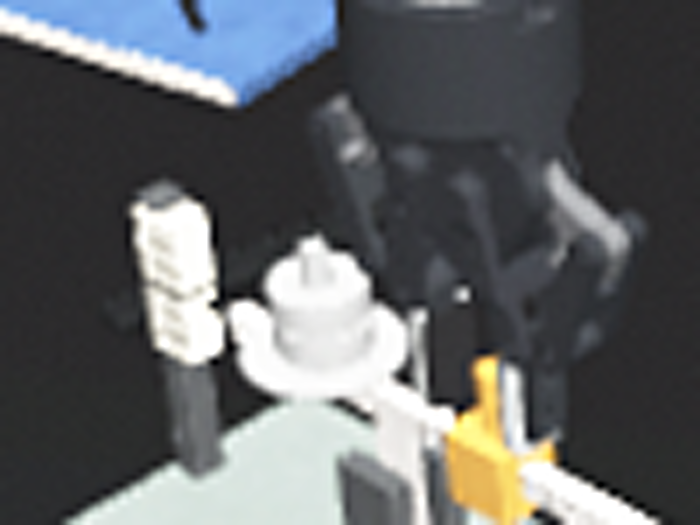

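Run:
```python
from h import *
hand(-.117,.175,.15); bot.dwell(.8); s,t=snap(10); print("tilt",tilt(s).round(4),np.round(pinrow(s),2)); rep()
kb=knob(s); print(kb, plane(kb))
bot.dwell(.5); s,t=snap(11); print("tilt",tilt(s).round(4),np.round(pinrow(s),2)); rep()
```

```text
tilt -0.0034 [167.3  215.06]
 t 32.26 p [ 0.6344 -0.0596  0.175 ] F [0.59 0.2  0.08] g 0.406 0.0
[239.96551724 169.61875   ] [-0.10680039  0.20204002]
tilt -0.0034 [167.3  215.05]
 t 32.86 p [ 0.6344 -0.0596  0.175 ] F [-0.43 -0.14 -0.01] g 0.399 0.0
```

Run:
```python
from h import *
s=cv2.imread("pics/s11.png"); cv2.imwrite("pics/p11.png",cv2.resize(s[150:195,180:235],None,fx=13,fy=13,interpolation=cv2.INTER_CUBIC))
for th in(-.01,0,.01): print(th,proj("scene",beam(Q,-.265,0,th)).round(2),((proj("scene",beam(Q,-.265,0,th))-[180,150])*13+6).round(0))
for h in(-.02,-.01,0,.01,.02): print(h,[((proj("scene",beam(Q,-.271,h,0,x))-[180,150])*13+6).round(0) for x in(-.01,0,.01)])
```

```text
-0.01 [199.36 176.05] [258. 345.]
0 [199.49 176.92] [259. 356.]
0.01 [199.62 177.78] [261. 367.]
-0.02 [array([291., 408.]), array([252., 429.]), array([213., 450.])]
-0.01 [array([285., 367.]), array([246., 387.]), array([207., 408.])]
0 [array([279., 325.]), array([240., 345.]), array([200., 366.])]
0.01 [array([273., 282.]), array([234., 302.]), array([194., 323.])]
0.02 [array([267., 239.]), array([227., 259.]), array([187., 279.])]
```

View pics/p11.png

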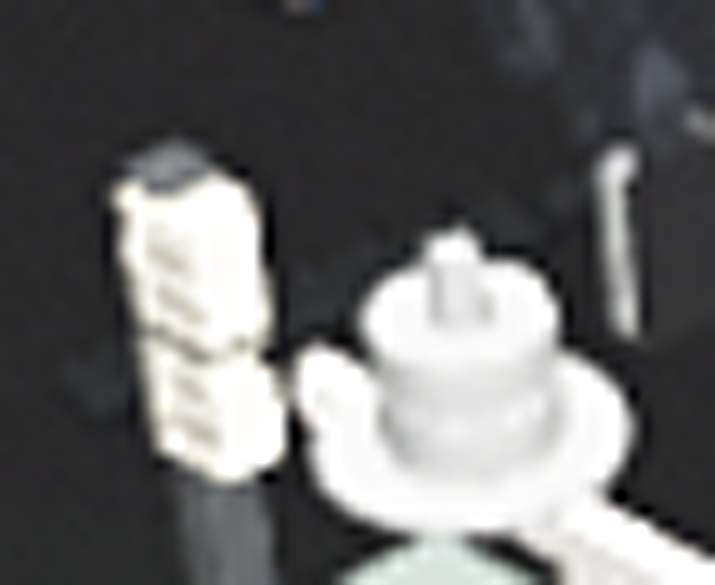

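Run:
```python
from h import *
R={}
for k,(c,r0) in {"4":(203,160),"6":(205.3,176),"11":(204.2,168)}.items():
    g=cv2.imread(f"pics/s{k}.png").mean(2); out=[]
    for cc in np.arange(198,210):
        col=g[r0:r0+18,cc]; i=np.argmax(col>130); out.append(round(r0+i-(col[i]-130)/(col[i]-col[i-1]),2) if i else 0)
    print(k,out)
for th in(-.1,-.005,0,.1): print(th,proj("scene",beam(Q,-.235,.005,th)).round(2))
```

```text
4 [np.float64(163.79), np.float64(165.48), np.float64(172.25), 0, np.float64(168.71), np.float64(168.47), np.float64(168.43), np.float64(168.82), np.float64(169.44), np.float64(169.84), np.float64(170.62), np.float64(170.03)]
6 [0, 0, 0, np.float64(179.13), 0, 0, np.float64(184.61), np.float64(184.1), np.float64(184.24), np.float64(184.61), np.float64(179.71), np.float64(178.37)]
11 [0, 0, np.float64(170.96), np.float64(178.75), np.float64(178.54), np.float64(176.42), np.float64(176.0), np.float64(176.36), np.float64(176.66), np.float64(177.36), np.float64(172.21), np.float64(171.08)]
-0.1 [206.26 171.87]
-0.005 [206.83 179.13]
0 [206.88 179.52]
0.1 [208.07 187.31]
```

Two independent features put the beam at -0.003 rad, about 0.8 mm at the pointer. That is level to within what the cameras can resolve. I'll retreat, check once more and hand in.

Run:
```python
from h import *
hand(-.117,.27,.2); bot.move_to([.45,-.05,.3],ori()); bot.dwell(.5); s,t=snap(12)
print("tilt",tilt(s).round(4)); rep(); kb=knob(s); print(plane(kb).round(4))
d=cv2.absdiff(t,cv2.imread("pics/top0.png")).max(2)[215:350,140:300]; print("changed px left table",(d>60).sum())
cv2.imwrite("pics/v12.png",t)
sign_off()
```

```text
tilt -0.0001
 t 35.28 p [ 0.45 -0.05  0.3 ] F [-0.36 -0.14 -0.98] g 0.402 0.0
[-0.1113  0.1544]
changed px left table 146
the job is handed in; nothing more can be done
```

The job is handed in: two weights are seated on the pan pin, and the last camera estimate before hand-in put the beam level (tilt about 0.000 rad; two earlier readings gave about -0.003). The poise is released, the third weight is still on the table, and it took about 35 s of the 72 s allowed.

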